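# Pop the battery hatch of the boat's lit display plinth

## Robot

A 6-joint arm with a two-finger parallel gripper is mounted at the origin on the work surface. World frame = base frame: x ahead of the robot, y to its left, z up, the work surface at z = 0. Lengths are in m, angles in rad, forces in N, time in s.
With the tool pointing down it reaches from about 0.25 to 0.775 m from the base axis. Payload 4 kg.
Tool frame: the origin (TCP) lies at the very end of the fingers, on their centre line; the grasp point (between the pads) lies 19 mm behind it; z points along the fingers, y is the line along which they close (so a half turn about z gives the same grasp; the last joint's range is limited). The gripper opens to 94 mm and grips with 3 to 60 N. Pads are 16 mm wide; open, the fingers measure 119 mm over their backs; the gripper's body (75 mm by 177 mm) begins 78 mm behind the grasp point.
Start: joints at [-1.274, 0.087, 1.371, -0, 1.684, -0.103], TCP at [0.214, -0.507, 0.206] pointing down, gripper open.
Joint ranges: [-3.1, 3.1], [-0.76, 2.03], [0.27, 2.55], [-1.08, 4.22], [0.17, 2.65], [-2.57, 2.57]. Speed limits (rad/s): [2.79, 2.79, 3.14, 3.14, 3.14, 3.14].

## Interface

Orientations are given as a rotation vector (axis times angle).
In Python, from cell import * gives the robot as it stands. Calls block until the motion is done:
- reach(position, orientation): joint-space move of the TCP to a pose.
- move_linear(position, orientation=None, max_speed=0.15): straight line of the TCP; orientation=None keeps the orientation; max_speed is the mean speed in m/s.
- set_joints(angles): joint-space move.
- let_go() and gripper_close(): open the fingers fully, or close them until they stop; the grip force is fixed at half the most.
- pause(seconds).
- inverse_kinematics(position, orientation): joint angles nearest the present ones, or None.
- state(): the state.
- grab_frame(name): name is "side" or "top" or "wrist"; returns the picture (384x512x3 uint8, red, green, blue); there is no depth.
- get_calibration(name): a dict with "camera_matrix" (3x3 intrinsics, pixels), "extrinsics" (4x4, takes a point from world to camera coordinates). Camera axes: x right, y down, z forward; pixel columns grow to the right and rows downward; lengths in m; the calibration is good to about 2 mm. A picture is of the moment at which its call begins: read the wrist's pose just before it. get_calibration takes no time and is no camera call; for the wrist camera it gives the pose at the moment of the call.
A pose or a line that the arm cannot do raises PlanningError and nothing moves.
- sign_off(): hands the job in; it is judged then, once.
The state is a dict: "time": time; "joints": joint angles; "joint_velocities": joint speeds; "effort": joint torques, N m; "eef_pos": TCP position; "eef_rot": TCP orientation; "ft_force": force on the tool from outside, world axes, zero at the start; "torque": the same for the moment, N m; "finger_gap": finger opening in m; "grip_force": force on a finger pad.
Only numpy, scipy, OpenCV 4.12 (cv2) and the standard library are available. Lean on these libraries where they do the work, as an engineer would, in place of code of your own. Each camera call takes 0.05 s, during which the arm holds its last target. There are 200 camera calls.

## Task

The boat model's lights need fresh batteries: with a fingertip, gently press the yellow-dot end of the battery hatch on the boat's black plinth fully in, once, and let go, so that its push-push latch releases and the hatch pops up (pressing it down again would latch it shut). Then keep your hand off it and watch for two seconds that it stays standing open. Leave the other plinth's hatch shut, do not touch either model, and neither pick up nor shift anything else on the table.

Things in the scene. Friction and masses are not known exactly. Their poses are not given: they have to be found in the camera images.
- boat_plinth: the boat's display plinth, black, 200 x 240 x 60 mm, fixed to the table; origin at the centre of its underside, x towards the public, y along its length, z up. Boat and sea stand on the part beyond the hatch (x from -22 to 100 mm), the model up to 125 mm above the table; the hatch is in the rear strip (x from -100 to -31 mm), centred at y = +50 mm
- boat: the model patrol boat, olive green with red underside, 190 x 55 mm, 62 mm tall, glued to the black plinth; its nearest side is 100 mm from the press dot; origin at the middle of its keel
- boat_dot (a point): centre of the yellow press dot (16 mm across) on the top face of the black boat plinth's grey hatch, 60 mm above the table, 15 mm in from the free edge, 56 mm from the hinge, midway along the width. x points from the free edge to the hinge, y along the hinge, z out of the hatch's face (up when shut)
- boat_hatch (a joint): hinge angle (rad) of the boat plinth's hatch: about 0 latched shut, negative while pressed in, 0.95 standing open (54 degrees). Pressing at the dot takes about 3 N; at -0.07 (4 mm in) the latch is released; the slightly springy stop is at -0.1 (5.5 mm in). Once the finger goes away a spring swings the hatch up in about 1 s and holds it open. A shorter press leaves it latched
- boat_panel: the boat plinth's grey hatch plate, 69 x 66 x 3 mm, flush in the plinth's top; origin at the plate's centre, x from free edge to hinge, z out of its face. The free edge is the plinth's rear top edge, on the robot's side; the hinge is on the model's side, so the free edge swings up and towards the model, 58 mm high when open
- boat_latch (a joint): position (m) of the pin hidden inside the boat hatch's push-push latch: 0 latched; pushed to +0.004 or more by a press that lets the hatch go; between +0.001 and -0.003 when open; it goes below -0.004 only when the open hatch is pressed fully down again, which latches it shut
- carrier_plinth: the other display plinth, red-brown, same size, frame and hatch as the boat's plinth, with a tracked carrier on orange earth; not to be opened
- carrier: the model tracked carrier, olive green, 140 x 72 mm, glued to the red-brown plinth, its top up to 128 mm above the table (thin aerial to 164 mm); origin under its middle
- carrier_dot (a point): centre of the yellow press dot (16 mm across) on the top face of the red-brown carrier plinth's grey hatch, 60 mm above the table, 15 mm in from the free edge, 56 mm from the hinge, midway along the width. x points from the free edge to the hinge, y along the hinge, z out of the hatch's face (up when shut)
- carrier_hatch (a joint): hinge angle (rad) of the red-brown carrier plinth's hatch, about 0 latched shut; same hatch, latch and directions as the boat plinth's
- paint_green_mid (a point): a small glass pot of olive green paint, 33 mm across, 42 mm tall; this point is its middle
- paint_rust_mid (a point): a small glass pot of rust red paint, 33 mm across, 42 mm tall; this point is its middle
- glue_mid (a point): a white glue bottle with a blue band and a thin nozzle, 28 mm across, 90 mm tall; this point is its middle
- cell_a_mid (a point): a fresh AA cell, black and copper, 50 mm long, 14 mm thick, lying in the small black tray; this point is its middle
- cell_b_mid (a point): the second fresh AA cell, lying beside the first in the tray; this point is its middle
- brush_mug_mid (a point): a blue ceramic mug holding brushes, 68 mm across, mug 85 mm tall, brushes up to 190 mm; this point is its middle
- tweezers_mid (a point): steel tweezers lying flat, 120 mm long, 16 mm wide, 8 mm high; this point is its middle

How it is judged:
On the way, in this order (a step that is already met when the one before it is completed fails the run):
1. a finger presses the boat plinth's hatch fully in, until its latch lets go (value of joint boat_hatch below -0.06 rad and contact force between the fingers and boat_panel above 0.5 N), for 0.04 s.
2. the hatch has popped up and stands open for two seconds with nothing touching it (value of joint boat_hatch above 0.75 rad and velocity of joint boat_hatch between -0.05 and 0.05 rad/s and contact force between anything else and boat_panel below 0.1 N), for 2 s.
At the end, for the whole second after the job is handed in: The boat plinth's hatch stands open (joint above 0.75 rad) and still, the carrier plinth's hatch is shut (between -0.03 and 0.05 rad), and every loose thing is within 20 mm of where it began (value of joint boat_hatch above 0.75 rad and velocity of joint boat_hatch between -0.05 and 0.05 rad/s and value of joint carrier_hatch between -0.03 and 0.05 rad and distance of each of paint_green_mid, paint_rust_mid, glue_mid, cell_a_mid, cell_b_mid, brush_mug_mid, tweezers_mid from where it was at the start of the episode below 0.02 m); the robot touches nothing.
It fails at once if the opened hatch is pressed down again into its latch (value of joint boat_latch below -0.004 m).
It fails at once if the hatch is forced (more than 50 N on it) (contact force between the fingers and boat_panel above 50 N).
It fails at once if the carrier plinth's hatch is pressed in or opened (value of joint carrier_hatch below -0.03 rad or value of joint carrier_hatch above 0.05 rad).
It fails at once if a model is touched (contact force between any of the arm, the fingers and boat above 0.5 N or contact force between any of the arm, the fingers and carrier above 0.5 N).
It fails at once if a loose thing is lifted, carried or shifted by more than 20 mm (distance of any of paint_green_mid, paint_rust_mid, glue_mid, cell_a_mid, cell_b_mid, brush_mug_mid, tweezers_mid from where it was at the start of the episode above 0.02 m).
It also fails if it takes over 38 s, if anything falls off the work surface, if the arm or the gripper's body presses on something with over 40 N, if the wrist force passes 120 N, or if a joint passes its speed limit or range.

## Working session

There is one attempt and no reset: what is moved stays moved. The work goes in short steps, each a Python script; the robot and the scene stay as the last script left them, time stands still between calls to the robot, and variables do not carry over. Pictures are saved under pics/ and viewed, at most 10 in all, crops included, and the job is handed in when it is done.

```bash
mkdir -p pics; python3 - <<'E'
from cell import *
import cv2,numpy as np
for n in("top","side"):
    im=grab_frame(n); cv2.imwrite(f"pics/{n}0.png",im[:,:,::-1]); c=get_calibration(n); print(n,np.round(c["camera_matrix"],1).tolist(),np.round(c["extrinsics"],3).tolist())
s=state();print(s["time"],s["eef_pos"],s["eef_rot"],s["finger_gap"])
E
```

```text
top [[484.8, 0.0, 254.3], [0.0, 484.8, 193.2], [0.0, 0.0, 1.0]] [[0.002, -1.0, 0.013, 0.007], [-0.996, -0.004, -0.091, 0.534], [0.091, -0.012, -0.996, 1.432], [0.0, 0.0, 0.0, 1.0]]
side [[382.3, 0.0, 254.5], [0.0, 382.3, 186.0], [0.0, 0.0, 1.0]] [[-0.998, -0.069, -0.002, 0.518], [-0.051, 0.759, -0.649, 0.045], [0.046, -0.648, -0.76, 0.91], [0.0, 0.0, 0.0, 1.0]]
0.1 [ 0.21390694 -0.50615028  0.20441112] [-3.07707669e+00 -6.23388492e-01  3.37202638e-04] 0.09392132592972548
```

View pics/top0.png

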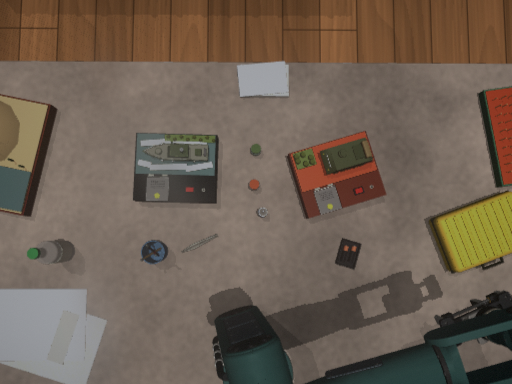

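View pics/side0.png

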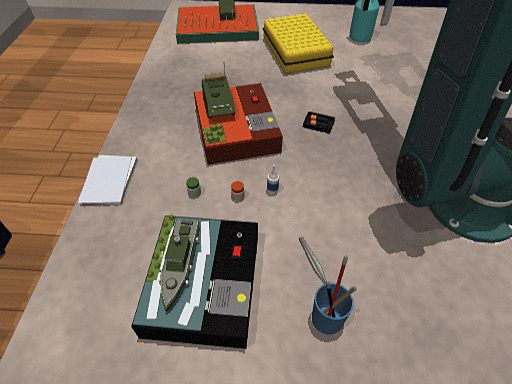

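The boat's yellow dot is at about (157,197) in the top view and (241,298) in the side view. The mug with brushes is on the robot's side of it, at top (154,251). I'll triangulate the dot and plan the approach.

```bash
cat > h.py <<'E'
import cv2,numpy as np
from cell import *
def P(n):
    c=get_calibration(n); return np.array(c["camera_matrix"])@np.array(c["extrinsics"])[:3]
def yellow(im,u,v,r=10):
    w=cv2.cvtColor(im[v-r:v+r,u-r:u+r],cv2.COLOR_RGB2HSV)
    m=cv2.inRange(w,(22,130,90),(38,255,255)); y,x=np.nonzero(m); return np.array([u-r+x.mean(),v-r+y.mean()]),len(x)
def tri(a,b):
    X=cv2.triangulatePoints(P("top"),P("side"),np.float64(a),np.float64(b))[:,0]; return X[:3]/X[3]
def onz(n,p,z):
    M=P(n); H=np.c_[M[:,0],M[:,1],M[:,2]*z+M[:,3]]; q=np.linalg.solve(H,[*p,1]); return q[:2]/q[2]
E
python3 - <<'E'
from h import *
t=cv2.imread("pics/top0.png")[:,:,::-1].copy();s=cv2.imread("pics/side0.png")[:,:,::-1].copy()
a,na=yellow(t,157,197);b,nb=yellow(s,241,298);print(a,na,b,nb)
print("dot",tri(a,b).round(4),onz("top",a,.06),onz("side",b,.06))
print("corners top rear", onz("top",(134,202),.06),onz("top",(217,204),.06))
print("side rear edge", onz("side",(258,223),.06),onz("side",(248,345),.06),"front",onz("side",(165,216),.06),onz("side",(135,327),.06))
print("mug",tri((154,251),(332,312)), "brush tips",onz("side",(345,257),.19))
d=np.eye(3)
q=state()["joints"];print(np.round(q,3))
print(np.round(cv2.Rodrigues(np.array(state()["eef_rot"]))[0],2))
E
```

```text
[155.875 195.125] 8 [240.93220339 297.47457627] 59
dot [0.5239 0.2961 0.0622] [0.52429111 0.29653783] [0.52381622 0.29513033]
corners top rear [0.50394203 0.35975881] [0.49888612 0.11784589]
side rear edge [0.50313672 0.12824792] [0.50421433 0.37815571] front [0.70262874 0.12356584] [0.70220794 0.36136204]
mug [0.35955282 0.30269887 0.04091071] brush tips [0.35674195 0.27484504]
[-1.274  0.088  1.372 -0.     1.684 -0.103]
[[ 0.92  0.39 -0.  ]
 [ 0.39 -0.92  0.  ]
 [ 0.   -0.   -1.  ]]
```

```bash
python3 - <<'E'
from h import *
gripper_close()
p=np.array(state()["eef_pos"]); move_linear([p[0],p[1],.33],max_speed=.2)
for r in ([np.pi,0,0],[0,np.pi,0]): 
    q=inverse_kinematics([.521,.296,.25],r); print(r,None if q is None else np.round(q,2))
reach([.48,.296,.25],[np.pi,0,0])
c=get_calibration("wrist"); im=grab_frame("wrist"); cv2.imwrite("pics/w1.png",im[:,:,::-1])
np.savez("w1",K=c["camera_matrix"],E=c["extrinsics"])
s=state();print(s["time"],s["eef_pos"],s["eef_rot"],s["finger_gap"],s["ft_force"])
E
```

```text
[3.141592653589793, 0, 0] [ 0.42  0.19  1.16 -0.    1.78  1.99]
[0, 3.141592653589793, 0] [ 0.42  0.19  1.16 -0.    1.78 -1.15]
5.325 [0.48043018 0.29536538 0.25008772] [ 3.14147586e+00 -1.82691126e-03  3.98165285e-04] 0.0003273408481224649 [-0.55865846  0.3916645   0.1414447 ]
```

View pics/w1.png

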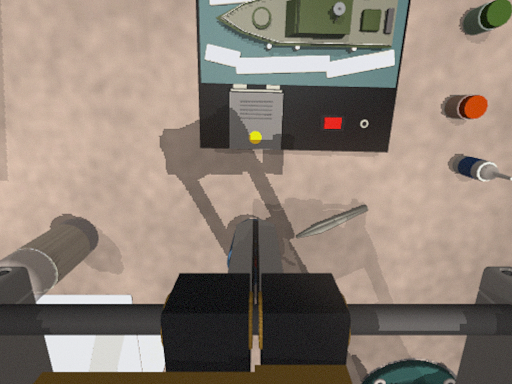

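The dot is at about (255,137) in the wrist view, on the grey hatch, with the plinth almost square to the axes. I'll measure it from this view, check it against the side view, then press under force monitoring.

```bash
python3 - <<'E'
from h import *
w=np.load("w1.npz"); M=w["K"]@w["E"][:3]
im=cv2.imread("pics/w1.png")[:,:,::-1].copy(); a,n=yellow(im,255,137); 
def z(p,h=.06):
    q=np.linalg.solve(np.c_[M[:,0],M[:,1],M[:,2]*h+M[:,3]],[*p,1]);return q[:2]/q[2]
X=cv2.triangulatePoints(M,P("side"),a,np.float64([240.93,297.47]))[:,0];X=X[:3]/X[3]
print(a,n,"tri",X,"plane",z(a),"edge",z((199,148)),z((388,152)),"hatch",z((229,150)),z((282,150)))
E
```

```text
[254.96638655 136.89915966] 119 tri [0.52341539 0.2952997  0.0607231 ] plane [0.52272591 0.29505302] edge [0.5087436  0.36657048] [0.50343664 0.12454557] hatch [0.50615443 0.3283064 ] [0.50610518 0.26047322]
```

```bash
python3 - <<'E'
from h import *
x,y=.5225,.295; R=[np.pi,0,0]
reach([x,y,.14],R); move_linear([x,y,.068],R,max_speed=.1); pause(.15)
f0=np.array(state()["ft_force"]); z=.066; log=[]
while z>.050:
    move_linear([x,y,z],max_speed=.03)
    s=state(); f=s["ft_force"][2]-f0[2]; log.append((round(z,4),round(s["eef_pos"][2],4),round(f,2)))
    if f>7: break
    z-=.001
pause(.1); s=state(); log.append((s["eef_pos"][2],s["ft_force"][2]-f0[2]))
move_linear([x,y,.2],max_speed=.3); t=state()["time"]
move_linear([.44,y,.27],max_speed=.2)
print(log,t,state()["time"]); pause(.6)
c=get_calibration("wrist"); im=grab_frame("wrist"); 
s=grab_frame("side"); cv2.imwrite("pics/after.png",np.vstack([cv2.resize(im[:230],(512,230)),s[150:]])[:,:,::-1]); print(state()["time"])
E
```

```text
[(0.066, np.float64(0.066), np.float64(0.12)), (0.065, np.float64(0.0649), np.float64(0.73)), (0.064, np.float64(0.0639), np.float64(0.51)), (0.063, np.float64(0.0629), np.float64(0.24)), (0.062, np.float64(0.0619), np.float64(0.53)), (0.061, np.float64(0.0609), np.float64(0.81)), (0.06, np.float64(0.0603), np.float64(1.17)), (0.059, np.float64(0.0596), np.float64(4.38)), (0.058, np.float64(0.0582), np.float64(3.66)), (0.057, np.float64(0.0571), np.float64(3.8)), (0.056, np.float64(0.056), np.float64(4.57)), (0.055, np.float64(0.0552), np.float64(4.88)), (0.054, np.float64(0.0549), np.float64(7.43)), (np.float64(0.05496177881457916), np.float64(7.472199233654666))] 10.8667 11.5583
12.2583
```

View pics/after.png

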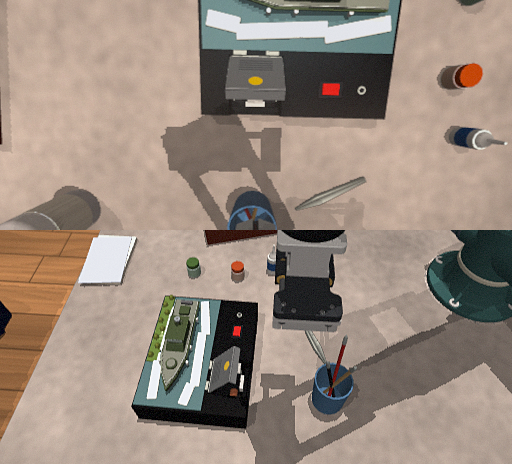

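The hatch stands open, at about (255,80) in the wrist view and (228,370) in the side view. The hand is clear of it and nothing else has moved. I'll watch it for the two seconds, check it again, and hand in.

```bash
python3 - <<'E'
from h import *
a=grab_frame("side"); pause(2.6); b=grab_frame("side")
d=cv2.absdiff(a,b)[270-50:350,150:260].max(2); print("changed px",(d>25).sum(),state()["time"])
print(sign_off())
E
```

```text
changed px 30 14.9583
the job is handed in; nothing more can be done
None
```

I pressed the boat plinth's hatch in once with a peak of about 7.5 N; it popped open and stood open with the hand clear for over 2.5 s, and I handed the job in at about 15 s. The before/after side views differed by 30 pixels around the hatch, which I put down to image noise but did not look into, and sign-off returned no verdict.

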